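# Raise the sash of the bench spray hood to its pointer

### The arm

A 6-joint arm with a two-finger parallel gripper is mounted at the origin on a cart in front of the work surface, level with it; the furniture and walls round the work are solid. World frame = base frame: x ahead of the robot, y to its left, z up, the work surface at z = 0. Lengths are in mm, angles in rad, forces in N, time in s.
With the tool pointing down it reaches from about 350 to 875 mm from the base axis. Payload 4.2 kg.
Tool frame: the origin (TCP) lies on the mounting face of the last link; the fingertips stand 173 mm ahead of it and the grasp point (between the pads) lies grip_point_offset ahead of it (grip_point_offset is the distance from the TCP to the grasp point, in mm); z points along the fingers, y is the line along which they close (so a half turn about z gives the same grasp; the last joint's range is limited). The gripper opens to 85 mm and grips with 20 to 120 N. Pads are 22 mm wide; open, the fingers measure 114 mm over their backs; the gripper's body (76 mm by 85 mm) begins 54 mm behind the grasp point. The pads swing forward as they close: fully open they stand 13 mm farther back than shut.
Start: joints at [-1.026, 0.385, 0.008, 0, -1.194, -0.259], TCP at [176.22, -599.622, 404.712] pointing down, gripper open.
Joint ranges: [-3.14, 3.14], [-1.21, 2.06], [-1.07, 1.41], [-3.16, 2.05], [-2.99, -0.16], [-3.1, 3.1]. Speed limits (rad/s): [2.79, 2.79, 3.14, 3.14, 3.14, 3.14].

### API

Orientations are given as a unit quaternion [x, y, z, w].
In Python, from bench import read_state, get_image, job_done, recognise, place_of, grip_point_offset gives the robot as it stands. The module is installed in compiled form; this text tells all that it offers.
- The arm moves only by the tool carry_out, never from a script. Its arguments are lists of equal length, an entry for each row: "slide": the shift along the tool's x, y, z in m, a list of three; "roll": the turn about the tool's z in degrees; "claw": the finger opening in m, from 0 to 0.0854. A call has 1 to 8 rows; each row is the pose to reach, as a shift and turn from the pose commanded when the call began, along the tool's axes at that moment; what a row does not reach only later rows make up. A row lasts 1/8 s, in which the tool goes at most 62.5 mm and 10.7 degrees, less where a joint would pass 70% of its speed; a pose out of reach is approached as far as the arm can. A call with a gripper value outside its range is refused whole. The fingers move at their own pace and stop on an object; the grip force is fixed at half the most. Time passes only in rows, so rows that repeat a pose let the fingers close. It gives the time, the measured TCP pose, the force, the opening and the grip force at its end, in the units of the state.
- read_state(): the state, without advancing time (a new reading comes with each control period).
- get_image(name): name is "scene" or "top"; returns a dict with "img" (420x560x3 uint8, red, green, blue), "z_map" (420x560 float32, mm along the optical axis (not along the pixel's ray), 0 where there is no reading), "mtx" (3x3 intrinsics, pixels), "world_from_camera" (4x4, takes a point from camera to world coordinates). Camera axes: x right, y up, looking along -z (the intrinsics and any distortion apply to the point x, -y, -z); pixel columns grow to the right and rows downward; lengths in mm; the calibration is good to about 2 mm. A picture is of the moment at which its call begins.
- job_done(): hands the job in; it is judged then, once.
Trained networks look in a picture, given as the dict that the camera call returned (one of the last four; its "shot" number tells which), for a name from the list of things; names that differ only in an ending like _2 or _b are one class to them, and where a whole thing is asked for, a point or a joint stands for the part that bears it (a point fixed in the world has none). Each returns a list of dicts, best first, with "conf" (0 to 1); they miss things now and then, are a little off and sometimes report something else, mostly with a low value. They report only what shows in the picture. A call takes as long as a camera call.
- recognise(picture, thing): "at" ([column, row] in pixels, amid what is visible of it).
- place_of(picture, thing): "at" ([column, row] in pixels: a listed point, or the origin of a listed thing).
The state is a dict: "clock": time; "joints": joint angles; "joint_vel": joint speeds; "joint_efforts": joint torques, N m; "position": TCP position; "ee_rot": TCP orientation; "contact_force": force on the tool from outside, world axes, zero at the start; "wrist_torque": the same for the moment, N m; "gripper_width": finger opening in mm; "grasp_force": force on a finger pad.
Only numpy, scipy, OpenCV 4.12 (cv2) and the standard library are available. Lean on these libraries where they do the work, as an engineer would, in place of code of your own. Each camera call takes 0.05 s, during which the arm holds its last target. There are 200 camera calls.

### The job

Open the spray hood to working height: with the fingertips, push its counterweighted sliding window up from beneath its lip until the lip is level with the tip of the pointer on the right-hand side rail, without going well past it, then take the hand away and leave the window standing there. Do not pinch or grip the lip, and leave the pointer and the tools lying in front of the hood alone.

Things in the scene. Friction and masses are not known exactly. Their poses are not given: they have to be found in the camera images.
- hood: Fixed plywood spray hood, 340 deep (x), 360 wide (y), 440 mm high. Origin: centre of its underside on the bench; x to its back, y to its left, z up. Its front plane rises away from the robot at 55 degrees to the bench, from a foot 30 mm up and 170 mm before the origin. In it the window slides between two aluminium side rails; below the lip is an open slot, then a sill (lowest 55 mm of slope).
- sash (a joint): Travel of the sliding window up the 55 degree slope, m: 0 = lowest, 0.175 = top stop; grows as it opens. Counterweighted: it stays where it is left, does not coast, and needs about 2 to 6 N along the slope to move.
- lip: Aluminium strip along the bottom of the window, moving with it: 280 mm long (y), 8 mm thick (x), standing square out of the slope from z = 7 to 45 mm. Origin: mid length and thickness, in the slope plane; x up the slope, y left along the lip, z out of the window towards the robot and up. Its underside, to be pushed, is at x = -4 mm; 60 mm or more of slope below it is open slot.
- fairing: Thin sloping aluminium cover from the outer edge of the lip's top side back up to the pane, 60 mm long; makes lip and cover a wedge that is not meant to be pinched. Same origin and axes as the lip.
- lip_edge (a point): Middle of the lip's outer edge (middle of its 8 mm thickness, 45 mm out from the slope). Axes as the lip's.
- pointer (a joint): Position of the dark steel pointer along the right-hand side rail, m, on the same scale as the window: the lip is level with the pointer tip when the window's value equals this one. Stiff to move; to be left alone.
- pointer_tip (a point): Tip of the pointer: a dark steel block (30 mm along the slope, 24 mm wide) with a round screw head and a corner that points left to the end of the lip; on the right-hand (-y) side rail, 149 mm from the hood's middle, 13 mm out from the slope. x points up the slope like the lip's: level when lip and pointer are equally far up the slope.
- tape_measure: Yellow tape measure, 36x88x62 mm, loose, in front of the hood on the right. Origin under its centre.
- marking_gauge: Wooden marking gauge, 190x72x62 mm, loose, in front of the hood on the left. Origin under its centre.
- chisel: Chisel with yellow and black handle, 31x268x31 mm, loose, lying between the robot and the hood, along y. Origin under its centre.

How it is judged (in metres and radians):
On the way:
1. the fingers push the lip and the window has risen at least 20 mm (contact force between the fingers and lip above 0.5 N and distance of lip_edge from where it was at the start of the episode above 0.02 m), for 0.1 s.
At the end, for the whole second after the job is handed in: The lip stands level with the pointer tip within 10 mm either way along the slope, at rest, and nothing is touched (x of lip_edge in the frame of pointer_tip between -0.01 and 0.01 m and velocity of joint sash between -0.005 and 0.005 m/s).
It fails at once if the window is pushed more than 20 mm past the pointer (x of lip_edge in the frame of pointer_tip above 0.02 m).
It fails at once if the lip is pinched: fingers press its underside and the cover above it at once (contact force between the fingers and lip above 0.5 N and contact force between the fingers and fairing above 0.5 N).
It fails at once if the pointer is moved (distance of pointer_tip from where it was at the start of the episode above 0.006 m).
It fails at once if a tool in front of the hood is moved or lifted by more than 30 mm (distance of any of tape_measure, marking_gauge, chisel from where it was at the start of the episode above 0.03 m).
It also fails if it takes over 38 s, if anything falls off the work surface, if the arm or the gripper's body presses on something with over 40 N, if the wrist force passes 120 N, or if a joint passes its speed limit or range.

## Working session

There is one attempt and no reset: what is moved stays moved. The work goes in short steps, Python scripts to look and compute and a tool call to move; the robot and the scene stay as the last step left them, time stands still between calls to the robot, and variables do not carry over. Pictures are saved under pics/ and viewed, at most 10 in all, crops included, and the job is handed in when it is done.

Besides the shell and the picture viewer there is one more tool, called after "Emit:" as a command line: name --pt "numbers of a row" for each row, then --argument value for the rest. carry_out: Moves the arm, as the interface text tells. Its arguments: {"type":"object","properties":{"slide":{"type":"array"},"roll":{"type":"array"},"claw":{"type":"array"}},"required":["slide","roll","claw"]}

```bash
mkdir -p pics; cat > h.py <<'E'
import numpy as np, cv2
from bench import *
def world(p,uv,z=None):
    u,v=uv; K=p["mtx"]; T=np.array(p["world_from_camera"])
    if z is None:
        w=p["z_map"][int(v)-2:int(v)+3,int(u)-2:int(u)+3]; w=w[w>0]; z=np.median(w) if w.size else np.nan
    c=np.array([(u-K[0,2])/K[0,0]*z,-(v-K[1,2])/K[1,1]*z,-z,1])
    return (T@c)[:3]
E
python3 - <<'E'
from h import *
np.set_printoptions(precision=1,suppress=True)
s=read_state();print(s["clock"],s["position"],s["ee_rot"],s["contact_force"],s["gripper_width"]);print(grip_point_offset if not callable(grip_point_offset) else grip_point_offset())
ims=[]
for n in("scene","top"):
    p=get_image(n);ims.append(p["img"]);print(n,np.array(p["world_from_camera"])[:3].round(2).tolist(),p["mtx"].tolist())
    cv2.imwrite(f"pics/{n}0.png",p["img"][:,:,::-1])
    for t in("hood","lip","lip_edge","pointer_tip","pointer","fairing","tape_measure","marking_gauge","chisel"):
        for f in(place_of,recognise):
            for r in f(p,t)[:2]:print(t,f.__name__,r["at"],round(r["conf"],2),world(p,r["at"]))
E
```

```text
0.0 [ 176.2 -599.4  403.6] [-0.1  1.   0.  -0. ] [ 0.6 -0.1 -0.3] 85.24868648198752
154.70000000000002
scene [[-0.78, 0.26, -0.57, -110.6], [-0.63, -0.33, 0.71, 781.35], [-0.0, 0.91, 0.42, 572.85]] [[431.48187373697965, 0.0, 276.647004615435], [0.0, 431.48187373697965, 215.24275282493213], [0.0, 0.0, 1.0]]
hood call [241.9, 236.7] 0.95 [642.8   7.2  15.1]
hood call [227.0, 175.1] 0.9 [629.6  64.7 216. ]
lip call [258.7, 206.9] 0.62 [537.8  51.6 149.6]
lip call [259.2, 205.1] 0.94 [539.6  47.6 152.6]
lip call [257.3, 195.4] 0.53 [562.1  28.6 166.8]
lip_edge call [266.2, 205.2] 0.76 [532.6  29.2 148. ]
lip_edge call [259.7, 206.1] 0.57 [537.1  48.7 151. ]
pointer_tip call [288.4, 150.7] 0.49 [ 592.3 -138.4  239.3]
pointer_tip call [296.4, 149.2] 0.55 [ 580.  -158.8  241.2]Traceback (most recent call last):
  File "<stdin>", line 10, in <module>
ValueError: it knows: chisel, fairing, hood, lip, lip_edge, marking_gauge, pointer_tip, tape_measure
```

View pics/scene0.png

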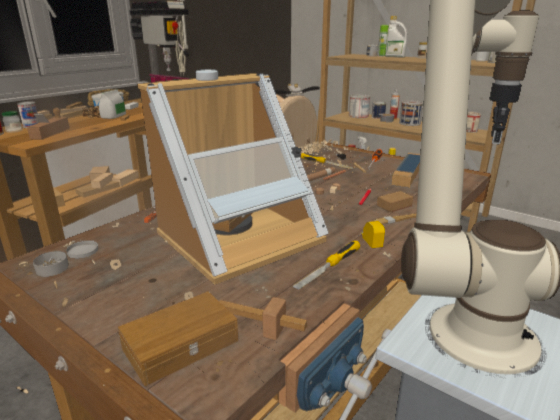

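The scene view shows the hood with the window partly open: the lip runs from about (207,215) to (310,190), and the right rail from (265,80) to (325,235). The chisel is at about (330,263), the tape measure at (374,233) and the gauge at (270,318). The pointer is barely visible, near (288,150).

```bash
python3 - <<'E'
from h import *
np.set_printoptions(precision=1,suppress=True)
for n in("top","scene"):
    p=get_image(n);np.savez(f"{n}.npz",z=p["z_map"],img=p["img"],K=p["mtx"],T=p["world_from_camera"])
    if n=="top":cv2.imwrite(f"pics/{n}0.png",p["img"][:,:,::-1]);print(np.array(p["world_from_camera"])[:3].round(2).tolist())
    else: cv2.imwrite("pics/sc_crop.png",cv2.resize(p["img"][60:280,130:350,::-1],None,fx=2.7,fy=2.7,interpolation=cv2.INTER_CUBIC))
    for t in("hood","lip","lip_edge","pointer_tip","fairing","tape_measure","marking_gauge","chisel"):
        for nm,f in(("pl",place_of),("rec",recognise)):
            for r in f(p,t)[:2]:print(n,t,nm,r["at"],round(r["conf"],2),world(p,r["at"]))
E
```

```text
[[-0.01, 0.99, -0.13, 414.34], [-1.0, -0.01, -0.01, -9.51], [-0.01, 0.13, 0.99, 1045.09]]
top hood rec [293.0, 106.0] 0.85 [807.9 -36.7  18.4]
top hood rec [271.1, 193.9] 0.36 [565.4  13.7 170.1]
top lip pl [266.3, 196.7] 0.73 [560.5  23.6 165.9]
top lip rec [279.5, 210.9] 0.64 [532.4  -2.9 157.3]
top lip rec [166.6, 298.9] 0.23 [350.  254.5  37.9]
top lip_edge pl [267.5, 211.8] 0.65 [531.5  21.8 151.6]
top lip_edge rec [267.5, 209.9] 0.85 [535.   21.6 154.5]
top lip_edge rec [273.2, 169.3] 0.27 [608.4   8.4 203.8]
top pointer_tip pl [352.9, 174.4] 0.47 [ 590.2 -142.   233.8]
top pointer_tip pl [266.7, 207.9] 0.19 [538.8  23.2 156.9]
top pointer_tip rec [364.4, 174.3] 0.62 [ 588.3 -162.   242.4]
top fairing pl [273.0, 196.2] 0.9 [561.1   9.9 168. ]
top fairing rec [272.0, 195.7] 0.71 [562.1  11.9 168.1]
top tape_measure pl [376.2, 292.1] 0.68 [ 363.  -213.6   61.3]
top tape_measure rec [376.0, 292.5] 0.6 [ 362.1 -213.2   61.2]
top marking_gauge pl [174.4, 292.9] 0.6 [361.3 246.5  -0. ]
top marking_gauge rec [167.0, 305.1] 0.56 [338.1 247.1  61.5]
top chisel pl [289.5, 284.7] 0.63 [37
[... 432 characters left out ...]
] 0.6 [536.9  47.5 149. ]
scene pointer_tip pl [326.3, 271.4] 0.7 [370.2  -6.2   0.9]
scene pointer_tip pl [290.3, 149.2] 0.57 [ 591.4 -145.7  242.1]
scene fairing pl [259.8, 209.8] 0.88 [540.4  44.8 138.8]
scene fairing rec [256.0, 196.3] 0.73 [562.6  33.  165.6]
scene tape_measure pl [372.3, 238.2] 0.92 [ 340.8 -186.2   29.5]
scene tape_measure rec [373.4, 235.0] 0.67 [ 338.9 -186.9   39.6]
scene marking_gauge pl [259.8, 324.6] 0.75 [367.5 248.4  -1.9]
scene marking_gauge rec [273.4, 317.3] 0.88 [313.  269.9  56.2]
scene marking_gauge rec [332.8, 259.0] 0.34 [369.8 -33.4  24. ]
scene chisel rec [331.4, 261.0] 0.63 [371.  -29.1  19.8]
scene chisel rec [255.2, 197.1] 0.53 [561.2  37.7 165.3]
```

View pics/top0.png

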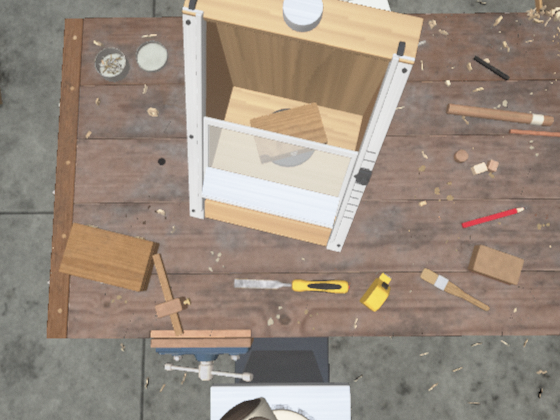

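View pics/sc_crop.png

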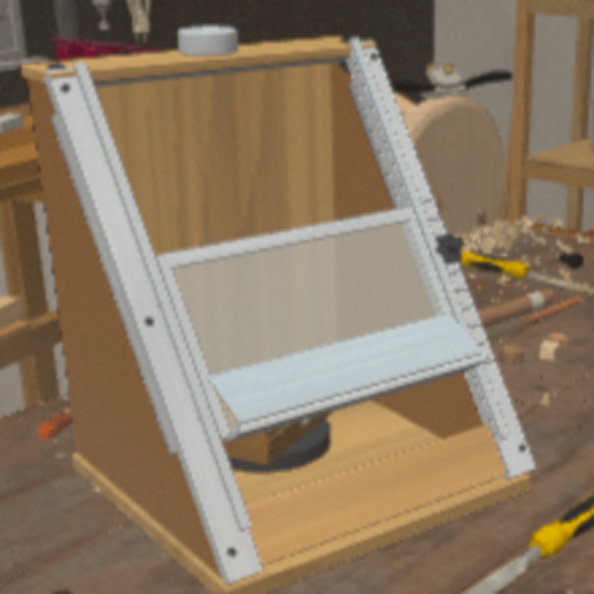

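The top view shows the hood yawed about -12.7°. The lip edge runs from (203,198) to (337,226), and the dark pointer block is at (363,176). The two views agree that the pointer is about 120 mm up the slope from the lip, and the out-of-slope and sideways offsets match the sizes given. I'll get the yaw and lip corner from the depth map, then work out the approach in tool axes.

```bash
cat > geo.py <<'E'
from h import *
from scipy.spatial.transform import Rotation as R
def cloud(d):
    K,T,z=d["K"],d["T"],d["z"];v,u=np.mgrid[:420,:560]
    c=np.stack([(u-K[0,2])/K[0,0]*z,-(v-K[1,2])/K[1,1]*z,-z,np.ones_like(z)],-1)
    return c@T[:3].T
E
python3 - <<'E'
from geo import *
np.set_printoptions(precision=2,suppress=True)
d=np.load("top.npz");P=cloud(d)
m=np.zeros((420,560),np.uint8);cv2.fillPoly(m,[np.array([[212,180],[340,208],[332,216],[212,192]])],1)
Q=P[(m>0)&(d["z"]>0)]
for _ in range(3):
    c=np.median(Q,0);n=np.linalg.svd(Q-Q.mean(0))[2][2];n*=np.sign(n[2]);r=(Q-Q.mean(0))@n;Q=Q[abs(r)<max(2,2*r.std())]
print("fairing n",n,len(Q),r.std(),"yaw",np.degrees(np.arctan2(-n[1],-n[0])))
yaw=np.arctan2(-n[1],-n[0])
hx=np.array([np.cos(yaw),np.sin(yaw),0]);hy=np.array([-hx[1],hx[0],0]);Z=np.array([0,0,1])
u=.5736*hx+.8192*Z;nn=-.8192*hx+.5736*Z
for name in("top","scene"):
    d=np.load(name+".npz");P=cloud(d);q=P.reshape(-1,3)[d["z"].ravel()>0]
    e=np.array([531.5,22,150]);l=(q-e)@np.stack([u,hy,nn]).T
    s=(abs(l[:,1])<120)&(abs(l[:,0])<30)&(abs(l[:,2])<25);l=l[s]
    for a in(-120,-60,0,60):
        k=l[(l[:,1]>=a)&(l[:,1]<a+60)];t=np.percentile(k[:,2],98);print(name,a,"nmax",t,"u at top",np.median(k[k[:,2]>t-2][:,0]),"hx,z:",np.median(q[s][(l[:,1]>=a)&(l[:,1]<a+60)][k[:,2]>t-2],0))
print("tip rel",[(np.array(x)-e)@np.stack([u,hy,nn]).T for x in((590.2,-142,233.8),(592.3,-138.4,239.3),(591.4,-145.7,242.1))])
s=read_state();M=R.from_quat(s["ee_rot"]).as_matrix();print(M)
print("tool x yaw",np.degrees(np.arctan2(M[1,0],M[0,0])),s["joints"])
E
```

```text
fairing n [-0.42  0.1   0.9 ] 1334 1.331077453698621 yaw -13.943931870076817
top -120 nmax 0.6776304593047667 u at top 4.464331434012136 hx,z: [512.03 -69.06 153.62]
top -60 nmax 1.1522674179422852 u at top 4.21666778753196 hx,z: [527.82  -2.85 153.32]
top 0 nmax 0.5525736833054761 u at top 4.565076186950348 hx,z: [540.97  49.26 153.57]
top 60 nmax 0.6471450562274829 u at top 4.2659146299856125 hx,z: [555.6  106.35 153.44]
scene -120 nmax 3.6357749069111684 u at top 0.23242130170237685 hx,z: [508.01 -60.95 151.99]
scene -60 nmax 3.607028641113202 u at top 0.9039522594930041 hx,z: [522.59  -7.57 152.18]
scene 0 nmax 3.906915976133686 u at top -0.0903875013346342 hx,z: [536.48  49.12 152.35]
scene 60 nmax 3.4589111260614374 u at top -0.20363544152441293 hx,z: [553.19 112.29 151.18]
tip rel [array([ 124.  , -145.02,  -30.98]), array([ 129.17, -141.02,  -28.78]), array([ 131.97, -148.32,  -27.9 ])]
[[-0.96 -0.28  0.  ]
 [-0.28  0.96  0.  ]
 [-0.    0.   -1.  ]]
tool x yaw -163.6263454268142 [-1.03  0.38  0.01 -0.   -1.19 -0.26]
```

Emit:
carry_out --pt "-0.04 0.046 0" --pt "-0.08 0.092 0" --pt "-0.12 0.138 0" --pt "-0.16 0.184 0" --pt "-0.2 0.23 0" --pt "-0.24 0.276 0" --pt "-0.28 0.321 0" --pt "-0.32 0.367 0" --roll '[0,5,10,15,20,25,30,30.3]' --claw '[0,0,0,0,0,0,0,0]'

```text
clock: 3.15
position: [380.1, -155.4, 405.3]
ee_rot: [0.121, 0.993, 0.0, 0.001]
contact_force: [0.5, -1.1, 1.0]
gripper_width: 0.3
grasp_force: 0.0
```

Emit:
carry_out --pt "-0.01 0.055 0" --pt "-0.02 0.11 0" --pt "-0.03 0.165 0.01" --pt "-0.04 0.21 0.04" --pt "-0.04 0.21 0.075" --pt "-0.04 0.21 0.097" --pt "-0.04 0.21 0.097" --roll '[0,0,0,0,0,0,0]' --claw '[0,0,0,0,0,0,0]'

```text
clock: 4.03
position: [468.8, 36.9, 306.4]
ee_rot: [0.121, 0.993, -0.001, -0.002]
contact_force: [0.7, -0.3, -0.0]
gripper_width: -0.1
grasp_force: 0.0
```

```bash
python3 - <<'E'
from geo import *
s=read_state();print(s["position"],s["contact_force"],s["clock"])
p=get_image("scene")
cv2.imwrite("pics/near1.png",cv2.resize(p["img"][60:280,130:350,::-1],None,fx=2.7,fy=2.7,interpolation=cv2.INTER_CUBIC))
E
```

```text
[468.76928959  36.90674732 306.38502503] [ 0.74046869 -0.26170284 -0.01671804] 4.025
```

View pics/near1.png

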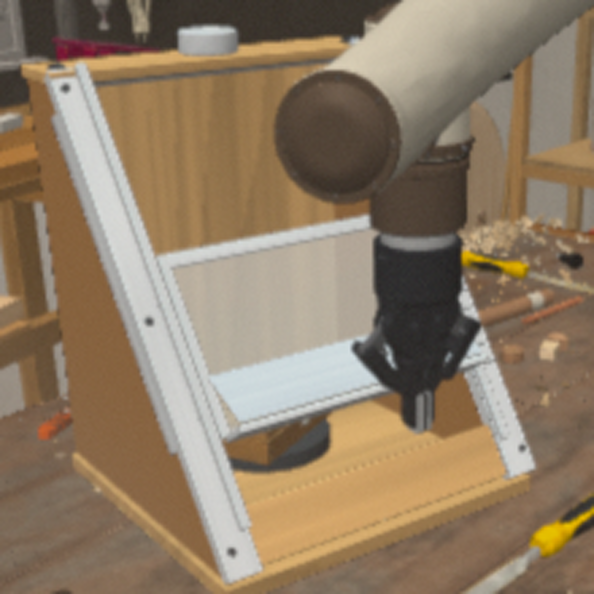

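The hand stands in front of the window with the closed fingertips at crop (420,425), below the lip edge. I'll advance to contact.

Emit:
carry_out --pt "-0.02 0 0" --pt "-0.035 0 0" --pt "-0.042 0 0" --pt "-0.045 0 0" --pt "-0.047 0 0" --roll '[0,0,0,0,0]' --claw '[0,0,0,0,0]'

```text
clock: 4.7
position: [514.6, 25.5, 307.7]
ee_rot: [0.121, 0.993, 0.0, -0.0]
contact_force: [0.0, -0.2, 1.1]
gripper_width: 0.4
grasp_force: 0.0
```

Emit:
carry_out --pt "-0.003 0 0" --pt "-0.006 0 -0.001" --pt "-0.009 0 -0.004" --pt "-0.012 0 -0.008" --roll '[0,0,0,0]' --claw '[0,0,0,0]'

```text
clock: 5.2
position: [523.9, 23.3, 314.6]
ee_rot: [0.122, 0.993, -0.0, -0.005]
contact_force: [-9.5, 6.0, 4.1]
gripper_width: 0.1
grasp_force: 5.4
```

Emit:
carry_out --pt "-0.0035 0 -0.005" --pt "-0.007 0 -0.01" --pt "-0.0105 0 -0.015" --pt "-0.014 0 -0.02" --pt "-0.0175 0 -0.025" --pt "-0.021 0 -0.03" --pt "-0.0245 0 -0.035" --pt "-0.0245 0 -0.035" --roll '[0,0,0,0,0,0,0,0]' --claw '[0,0,0,0,0,0,0,0]'

```text
clock: 6.2
position: [548.1, 17.3, 350.4]
ee_rot: [0.121, 0.993, -0.0, -0.004]
contact_force: [-9.4, 4.2, 5.6]
gripper_width: 0.4
grasp_force: 5.2
```

```bash
cat > look.py <<'E'
from geo import *
import sys
np.set_printoptions(precision=1,suppress=True)
s=read_state();print(s["clock"],s["position"],s["contact_force"])
yaw=np.radians(-13.95);hx=np.array([np.cos(yaw),np.sin(yaw),0]);hy=np.array([-hx[1],hx[0],0]);Z=np.array([0,0,1])
B=np.stack([.5736*hx+.8192*Z,hy,-.8192*hx+.5736*Z]);e=np.array([531.5,22,150])
for n in("scene","top"):
    p=get_image(n);d=dict(K=p["mtx"],T=np.array(p["world_from_camera"]),z=p["z_map"])
    l=((cloud(d)-e)@B.T)[d["z"]>0]
    for a,b in((-130,-80),(30,80),(80,130)):
        k=l[(l[:,1]>a)&(l[:,1]<b)&(abs(l[:,2])<6)&(abs(l[:,0]-60)<120)]
        if len(k)>5:print(n,a,"edge u",np.percentile(k[:,0],[10,50,90]),len(k))
    k=l[(abs(l[:,1]+160)<22)&(l[:,2]>-36)&(l[:,2]<0)&(abs(l[:,0]-120)<60)]
    if len(k):print("block u",np.percentile(k[:,0],[2,50,98]),"y",np.percentile(k[:,1],[2,98]),"n",np.percentile(k[:,2],[5,95]),len(k))
    for t in("lip_edge","pointer_tip"):
        for r in place_of(p,t)[:2]:print(t,r["at"],round(r["conf"],2),(world(p,r["at"])-e)@B.T)
    if len(sys.argv)>1:
        x,y=(130,60) if n=="scene" else (170,60)
        cv2.imwrite(f"pics/{sys.argv[1]}_{n}.png",cv2.resize(p["img"][y:y+220,x:x+250,::-1],None,fx=2.7,fy=2.7,interpolation=cv2.INTER_CUBIC))
E
python3 look.py
```

```text
6.2 [548.1  17.3 350.4] [-9.4  4.2  5.6]
scene -130 edge u [48.8 58.7 68.9] 123
scene 30 edge u [48.1 57.7 67.8] 160
scene 80 edge u [48.6 58.  68. ] 164
block u [ 70.3 124.4 178. ] y [-172.4 -138.6] n [-35.3 -16.1] 257
lip_edge [256.9, 182.3] 0.71 [59.5 11.3  2.4]
pointer_tip [289.7, 152.4] 0.57 [ 123.8 -143.2  -28.9]
top -130 edge u [53.  61.1 67.9] 224
block u [ 64.9 129.3 176.9] y [-174.9 -138.3] n [-33.7 -17.9] 537
```

```bash
cat >> look.py <<'E'
    m=(abs(l[:,1]+160)<25)&(abs(l[:,2]+25)<18)&(abs(l[:,0]-120)<60);k=l[m];g=p["img"][d["z"]>0][m].mean(1)<90
    if g.sum()>3:print(n,"dark u",np.percentile(k[g,0],[3,50,97]),"y",np.percentile(k[g,1],[3,97]),"n",np.median(k[g,2]),g.sum())
    k=l[(abs(l[:,1])>30)&(abs(l[:,1])<130)&(l[:,2]>-2)&(l[:,2]<6)&(abs(l[:,0]-60)<120)]
    if len(k):print(n,"edge n>-2",np.percentile(k[:,0],[3,50,97]),len(k))
E
python3 look.py a; python3 - <<'E'
import sys;sys.path.insert(0,'.')
E
```

```text
6.5 [548.   17.3 350.4] [-8.2  4.6  5.6]
scene -130 edge u [48.6 58.1 68.4] 124
scene 30 edge u [48.7 58.2 68.8] 159
scene 80 edge u [48.7 57.8 67.6] 169
block u [ 68.2 124.4 177.3] y [-172.2 -138.5] n [-35.3 -16.1] 259
lip_edge [258.7, 182.1] 0.85 [56.6 13.3 13.6]
pointer_tip [289.3, 148.7] 0.58 [ 134.4 -146.8  -29.2]
scene dark u [109.  120.9 134.8] y [-172.2 -153.2] n -25.206241822959647 66
scene edge n>-2 [47.4 54.5 65. ] 400
top -130 edge u [52.8 61.3 67.7] 217
block u [ 63.8 129.3 176.4] y [-175.1 -138.4] n [-33.6 -17.7] 536
pointer_tip [352.4, 172.8] 0.77 [ 127.3 -143.2  -31.3]
top dark u [118.2 128.2 139.7] y [-174.1 -153.5] n -26.854851961177733 71
top edge n>-2 [50.5 56.  64.2] 148
```

View pics/a_top.png

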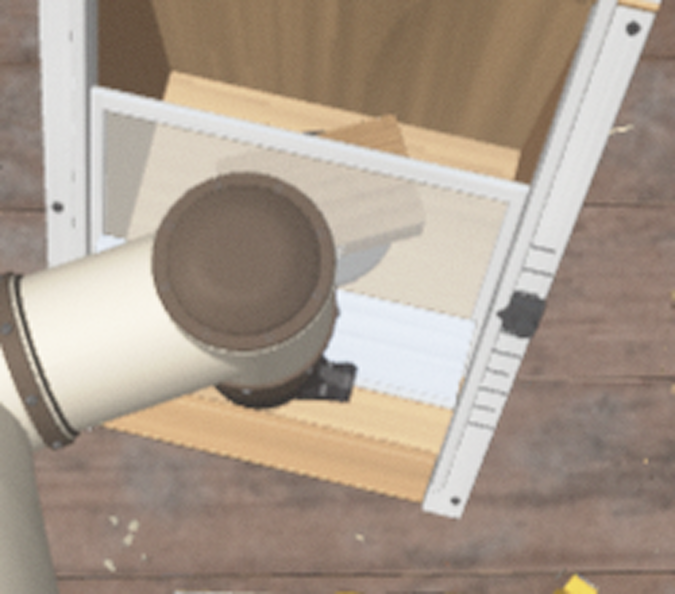

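View pics/a_scene.png

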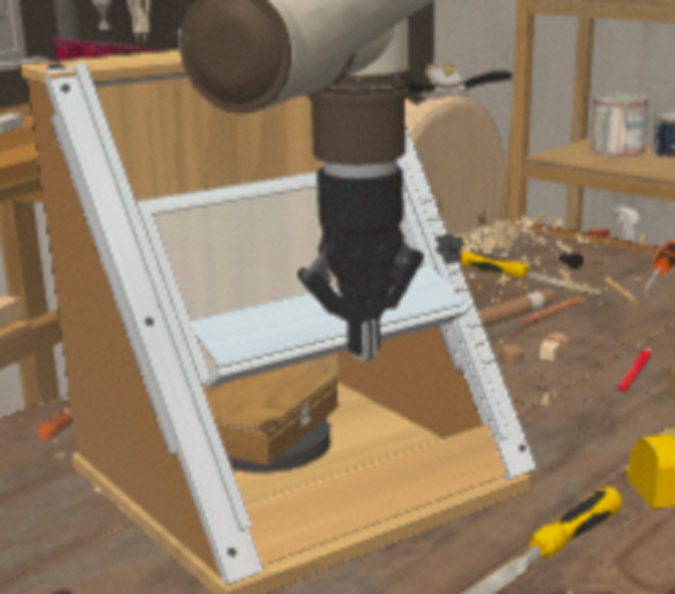

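The top crop shows the pointer block at (522,314) with its tip at (498,313). The lip edge is still well below it (right end about (450,407)) and the fingers are against the lip. About 70 mm is left, so I'll push 58 mm and look again.

Emit:
carry_out --pt "-0.004 0 -0.006" --pt "-0.009 0 -0.013" --pt "-0.014 0 -0.02" --pt "-0.019 0 -0.027" --pt "-0.024 0 -0.034" --pt "-0.029 0 -0.041" --pt "-0.033 0 -0.047" --pt "-0.033 0 -0.047" --roll '[0,0,0,0,0,0,0,0]' --claw '[0,0,0,0,0,0,0,0]'

```text
clock: 7.8
position: [580.2, 9.3, 397.7]
ee_rot: [0.121, 0.993, -0.0, -0.004]
contact_force: [-9.3, 3.8, 6.6]
gripper_width: 0.0
grasp_force: 5.1
```

```bash
python3 look.py b
```

```text
7.8 [580.2   9.3 397.7] [-9.3  3.8  6.6]
scene -130 edge u [105.9 114.8 126.4] 129
scene 30 edge u [105.8 115.9 125.9] 159
scene 80 edge u [106.4 115.8 126.1] 172
block u [ 62.8 115.9 177.8] y [-173.1 -139.6] n [-35.6 -15.8] 229
lip_edge [250.8, 160.0] 0.57 [115.4  12.5  14. ]
pointer_tip [289.1, 151.9] 0.55 [ 118.5 -120.9   -1.9]
scene dark u [108.6 121.4 134.3] y [-173.6 -156.2] n -23.279898782993662 53
scene edge n>-2 [105.2 112.1 122.2] 391
top -130 edge u [110.1 118.9 125.7] 253
block u [ 64.8 130.5 177.2] y [-174.9 -138.9] n [-33.7 -17.7] 502
pointer_tip [353.1, 172.1] 0.72 [ 129.1 -144.   -31.6]
top dark u [114.7 129.5 138.7] y [-174.3 -153.1] n -28.0913570793845 138
top edge n>-2 [107.8 113.8 121.1] 168
```

View pics/b_top.png

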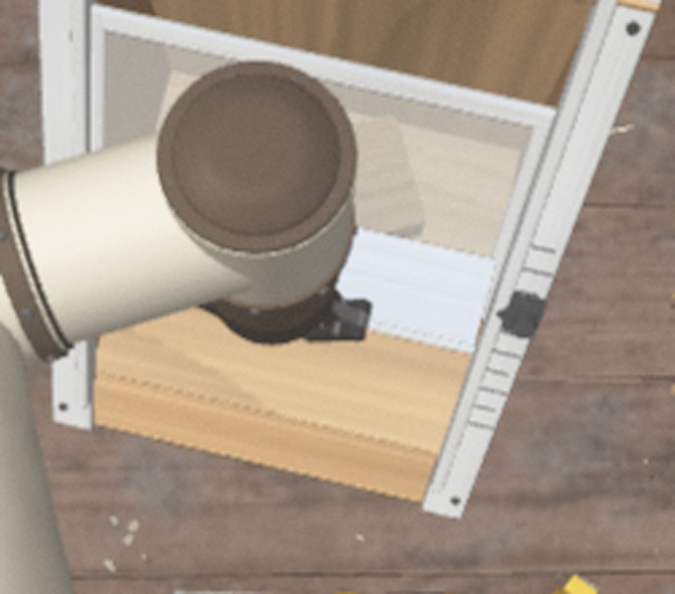

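View pics/b_scene.png

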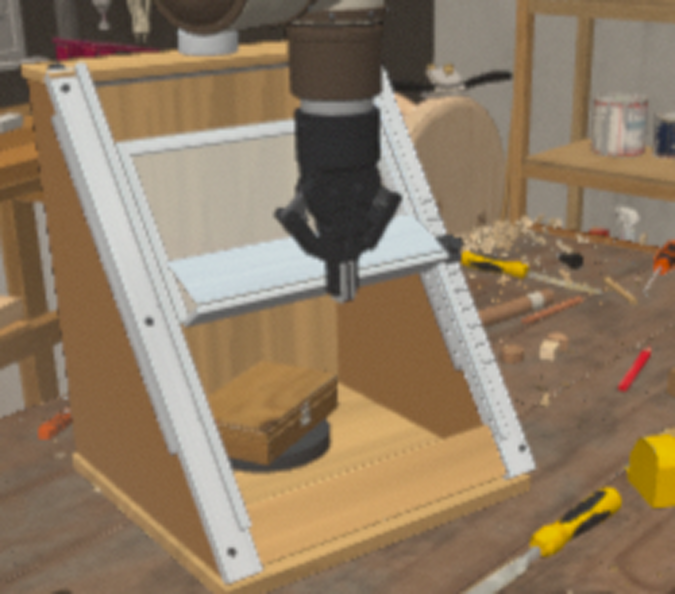

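```bash
python3 - <<'E'
from geo import *
yaw=np.radians(-13.95);hx=np.array([np.cos(yaw),np.sin(yaw),0]);hy=np.array([-hx[1],hx[0],0]);Z=np.array([0,0,1])
B=np.stack([.5736*hx+.8192*Z,hy,-.8192*hx+.5736*Z]);e=np.array([531.5,22,150])
def proj(d,l):
    w=e+np.array(l)@B; c=np.linalg.inv(d["T"])@np.r_[w,1]; return [round(float(d["K"][0,0]*c[0]/-c[2]+d["K"][0,2]),1),round(float(d["K"][1,1]*-c[1]/-c[2]+d["K"][1,2]),1)]
for n in("top","scene"):
    d=np.load(n+".npz")
    for u in(115,120,125,130,135):print(n,u,proj(d,(u,-145,-31)),proj(d,(u,-149,-31)))
    # lip edge ends, original position
    print([proj(d,(a,y,n_)) for a in(-4,4) for y in(-140,140) for n_ in(1,)])
    # dark pixel blob of pointer in original picture
    g=d["img"].mean(2)<95; lab=cv2.connectedComponentsWithStats(g.astype(np.uint8))
    for st,c in zip(lab[2],lab[3]):
        if st[4]>20 and 270<c[0]<380 and 130<c[1]<190:print(st,c)
    if n=="top":x,y=335,158
    else:x,y=278,135
    print(d["img"][y:y+32,x:x+36].mean(2).astype(int)[::2] if 0 else "")
    cv2.imwrite(f"pics/p_{n}.png",cv2.resize(d["img"][y:y+32,x:x+36,::-1],None,fx=10,fy=10,interpolation=cv2.INTER_NEAREST))
a,b=[cv2.imread(f"pics/p_{n}.png") for n in("top","scene")];cv2.imwrite("pics/p.png",np.hstack([a,b]))
E
```

```text
top 115 [351.7, 177.8] [353.8, 178.3]
top 120 [352.4, 175.9] [354.4, 176.4]
top 125 [353.0, 174.0] [355.1, 174.5]
top 130 [353.7, 172.1] [355.8, 172.6]
top 135 [354.4, 170.1] [356.5, 170.6]
[[333.5, 229.3], [201.5, 197.9], [334.4, 226.8], [201.5, 195.3]]
[355 170  16  15 125] [363.264 176.88 ]

scene 115 [290.9, 155.5] [292.0, 155.2]
scene 120 [290.3, 153.8] [291.4, 153.6]
scene 125 [289.7, 152.2] [290.8, 151.9]
scene 130 [289.0, 150.5] [290.1, 150.2]
scene 135 [288.4, 148.8] [289.5, 148.6]
[[311.3, 192.5], [220.5, 219.6], [310.3, 189.7], [219.3, 216.4]]
[322 125   3  15  37] [323.13513514 132.35135135]
[ 301  128   90   46 1040] [341.70384615 156.70192308]
[292 147  10  10  74] [296.56756757 151.45945946]
[311 168  93  39 800] [361.745 182.105]
[309 173  19  10  61] [317.54098361 177.18032787]
```

View pics/p.png

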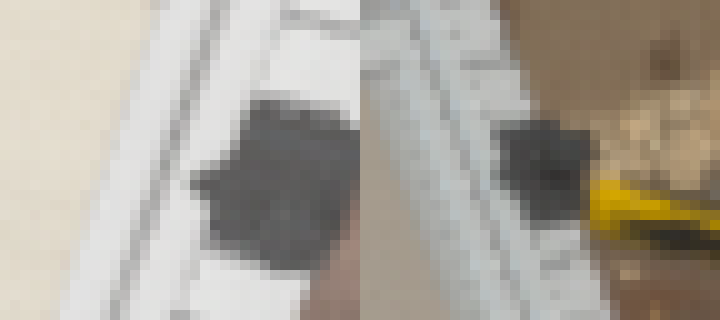

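The close-up shows the pointer tip at top pixel (354.3,176), which puts it about 122 mm up the slope. The lip is at about 111 mm, so I'll push another 11 mm.

Emit:
carry_out --pt "-0.002 0 -0.003" --pt "-0.004 0 -0.006" --pt "-0.0063 0 -0.009" --pt "-0.0063 0 -0.009" --roll '[0,0,0,0]' --claw '[0,0,0,0]'

```text
clock: 8.6
position: [586.1, 7.8, 406.2]
ee_rot: [0.121, 0.993, -0.0, -0.004]
contact_force: [-9.5, 3.2, 3.9]
gripper_width: -0.2
grasp_force: 5.2
```

Emit:
carry_out --pt "0.01 0 0" --pt "0.03 0 0.002" --pt "0.07 0 0.005" --pt "0.12 0 0.005" --pt "0.15 0.04 0" --pt "0.15 0.1 0" --pt "0.15 0.16 0" --pt "0.15 0.2 0" --roll '[0,0,0,0,0,0,0,0]' --claw '[0,0,0,0,0,0,0,0]'

```text
clock: 9.6
position: [490.9, 239.9, 407.0]
ee_rot: [0.12, 0.993, 0.001, 0.001]
contact_force: [0.9, -0.3, -0.1]
gripper_width: -0.1
grasp_force: 0.0
```

```bash
cat > fin.py <<'E'
from geo import *
np.set_printoptions(precision=1,suppress=True)
yaw=np.radians(-13.95);hx=np.array([np.cos(yaw),np.sin(yaw),0]);hy=np.array([-hx[1],hx[0],0]);Z=np.array([0,0,1])
B=np.stack([.5736*hx+.8192*Z,hy,-.8192*hx+.5736*Z]);e=np.array([531.5,22,150])
def meas(d,tag):
    l=((cloud(d)-e)@B.T)[d["z"]>0]
    k=l[(l[:,1]>-130)&(l[:,1]<130)&(l[:,2]>-2)&(l[:,2]<6)&(abs(l[:,0]-60)<120)]
    print(tag,"edge n>-2",np.percentile(k[:,0],[3,50,97]),len(k))
for n in("top","scene"):
    meas(np.load(n+".npz"),"orig "+n)
    p=get_image(n);meas(dict(K=p["mtx"],T=np.array(p["world_from_camera"]),z=p["z_map"]),n)
    x,y=(200,110) if n=="top" else (180,100)
    cv2.imwrite(f"pics/f_{n}.png",cv2.resize(p["img"][y:y+110,x:x+180,::-1],None,fx=4,fy=4,interpolation=cv2.INTER_CUBIC))
a,b=[cv2.imread(f"pics/f_{n}.png") for n in("top","scene")];cv2.imwrite("pics/f.png",cv2.resize(np.vstack([a,b]),(480,587)))
s=read_state();print(s["clock"],s["position"],s["contact_force"])
E
python3 fin.py
```

```text
orig top edge n>-2 [-2.   4.5 12.6] 465
top edge n>-2 [118.7 124.6 132.6] 644
orig scene edge n>-2 [-4.6  2.5 12.5] 512
scene edge n>-2 [115.3 122.3 132.6] 324
9.7 [491.4 241.  406.2] [ 0.6  0.4 -0.6]
```

View pics/f.png

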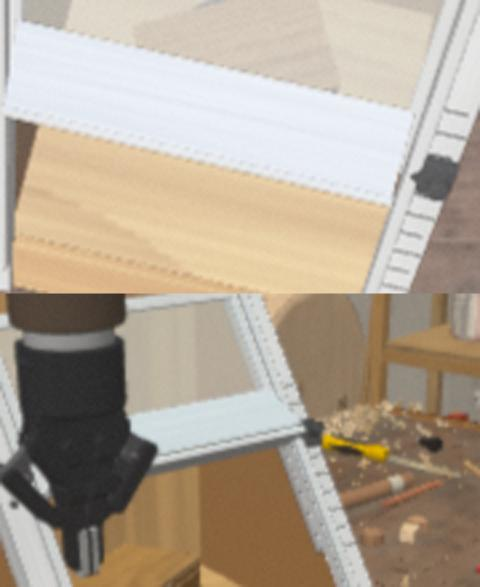

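With the hand clear, the lip has risen 120 mm. Its right end meets the pointer in the scene view, at about (305,432) against (313,432). My pointer estimates range from 121 to 129 mm, about 124–125 on average. I'll nudge it up 4 mm to centre it.

Emit:
carry_out --pt "0 -0.06 0.003" --pt "0 -0.12 0.003" --pt "0 -0.18 0.003" --pt "-0.02 -0.2 0.003" --pt "-0.08 -0.2 0.003" --pt "-0.13 -0.2 0.003" --pt "-0.141 -0.2 0.003" --pt "-0.145 -0.2 0.003" --roll '[0,0,0,0,0,0,0,0]' --claw '[0,0,0,0,0,0,0,0]'

```text
clock: 10.7
position: [583.2, 8.0, 403.3]
ee_rot: [0.122, 0.993, -0.0, -0.001]
contact_force: [-0.9, -0.3, 0.0]
gripper_width: 0.3
grasp_force: 0.0
```

Emit:
carry_out --pt "-0.003 0 -0.002" --pt "-0.005 0 -0.004" --pt "-0.0073 0 -0.0063" --pt "-0.0073 0 -0.0063" --pt "0.005 0 -0.0063" --pt "0.04 0 0" --pt "0.09 0 0" --pt "0.14 0 0" --roll '[0,0,0,0,0,0,0,0]' --claw '[0,0,0,0,0,0,0,0]'

```text
clock: 11.7
position: [446.1, 42.6, 404.3]
ee_rot: [0.121, 0.993, 0.001, 0.002]
contact_force: [-0.2, 0.6, 0.5]
gripper_width: -0.1
grasp_force: 0.0
```

Emit:
carry_out --pt "0 0.06 0" --pt "0 0.12 0" --pt "0 0.2 0" --pt "0 0.2 0" --pt "0 0.2 0" --roll '[0,0,0,0,0]' --claw '[0,0,0,0,0]'

```text
clock: 12.32
position: [495.5, 237.3, 403.9]
ee_rot: [0.12, 0.993, 0.0, 0.0]
contact_force: [0.7, -0.1, -0.6]
gripper_width: 0.1
grasp_force: 0.0
```

```bash
python3 fin.py
```

```text
orig top edge n>-2 [-2.   4.5 12.6] 465
top edge n>-2 [125.3 131.4 139.6] 651
orig scene edge n>-2 [-4.6  2.5 12.5] 512
scene edge n>-2 [121.9 128.9 139.6] 300
12.425 [495.3 235.6 404. ] [ 0.  -0.2 -1.4]
```

```bash
python3 -c "
from bench import *
print(job_done())"
```

```text
the job is handed in; nothing more can be done
None
```

I pushed the window up about 127 mm and took the hand away; the lip should be level with the pointer tip, which I measured at 121–129 mm up. The job is handed in, but no verdict came back.

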